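Check two sealed bench switches by feel

TASK

The lamps on the bench switch box are dead, so feel by touch whether each of its two sealed switches is on, and press on any that is off; do not switch off one that is on. Record how you found each one by sliding its yellow marker fully home: to the green-dot end if it was already on, to the red-dot end if you found it off. Leave the mug, jar and tape where they are.

Things in the scene. Friction and masses are not known exactly. Their poses are not given: they have to be found in the camera images.
- switchbox: Grey switch box, white panel, 180 (x) by 270 (y) by 70 mm high, fixed; origin at the centre of its underside; x away from the operator, y to the left, z up. Two sealed rocker switches, at y = 65 mm (left) and -65 mm (right): green ON cap at x = 50 mm, red OFF cap at x = 0, all 32 mm across, 12 mm above the panel. Caps spring up alike, whichever way the switch is set. A marker each at x = -55 mm
- on_left_top (a point): centre of the flat top of the green ON cap of the left switch (82 mm above the box's underside when released)
- on_left (a joint): travel of that cap, m: 0 up, 0.009 at its firm stop; it does not tell the setting. If the switch is already ON the cap sinks easily (0.5 to 1.5 N) all the way to the stop; if it is OFF, after 1.5 mm the hidden rocker resists with about 5 N more, and snaps over to ON when the cap is pressed past 6.5 mm
- off_left_top (a point): centre of the flat top of the red OFF cap of the left switch (82 mm above the box's underside when released)
- off_left (a joint): travel of that cap, m: 0 up, 0.009 at its firm stop; it does not tell the setting. Easy to the stop (0.5 to 1.5 N) if the switch is OFF; resists after 1.5 mm if ON, and switches off past 6.5 mm
- mark_left (a joint): the left switch's marker along its track, m: +0.025 at its stop at the green-dot end (the box's +y), 0 in the middle, -0.025 at its stop at the red-dot end (-y); stays where it is left, slides under about 1.5 N
- mark_left_top (a point): top centre of the left marker's upright yellow pin, 14 mm across and 31 mm tall above the panel, on a black shoe 18 mm square and 6 mm high; slides along the box's y
- on_right_top (a point): centre of the flat top of the green ON cap of the right switch (82 mm above the box's underside when released)
- on_right (a joint): travel of that cap, m: 0 up, 0.009 at its firm stop; it does not tell the setting. If the switch is already ON the cap sinks easily (0.5 to 1.5 N) all the way to the stop; if it is OFF, after 1.5 mm the hidden rocker resists with about 5 N more, and snaps over to ON when the cap is pressed past 6.5 mm
- off_right_top (a point): centre of the flat top of the red OFF cap of the right switch (82 mm above the box's underside when released)
- off_right (a joint): travel of that cap, m: 0 up, 0.009 at its firm stop; it does not tell the setting. Easy to the stop (0.5 to 1.5 N) if the switch is OFF; resists after 1.5 mm if ON, and switches off past 6.5 mm
- mark_right (a joint): the right switch's marker along its track, m: +0.025 at its stop at the green-dot end (the box's +y), 0 in the middle, -0.025 at its stop at the red-dot end (-y); stays where it is left, slides under about 1.5 N
- mark_right_top (a point): top centre of the right marker's upright yellow pin, 14 mm across and 31 mm tall above the panel, on a black shoe 18 mm square and 6 mm high; slides along the box's y
- mug_mid (a point): bystander: centre (42 mm up) of a blue mug, 76 mm across and 85 mm tall, with a handle
- jar_mid (a point): bystander: centre (45 mm up) of an amber jar with a red lid, 60 mm across and 90 mm tall
- tape_mid (a point): bystander: centre (12 mm up) of a roll of orange tape lying flat, 90 mm across and 24 mm high

How it is judged:
By the outcome, as a careful person would: the job done as asked, in the order asked, and still so for the second after the job is handed in, with the robot touching nothing.
It also fails if it takes over 40 s, if anything falls off the work surface, if the arm or the gripper's body presses on something with over 40 N, if the wrist force passes 120 N, or if a joint passes its speed limit or range.

ROBOT

A 7-joint arm with a two-finger parallel gripper is mounted at the origin on the work surface. World frame = base frame: x ahead of the robot, y to its left, z up, the work surface at z = 0. Lengths are in mm, angles in rad, forces in N, time in s.
With the tool pointing down it reaches from about 400 to 875 mm from the base axis. Payload 4.4 kg.
Tool frame: the origin (TCP) lies at the very end of the fingers, on their centre line; the grasp point (between the pads) lies 19 mm behind it; z points along the fingers, y is the line along which they close (so a half turn about z gives the same grasp; the last joint's range is limited). The gripper opens to 85 mm and grips with 20 to 120 N. Pads are 22 mm wide; open, the fingers measure 114 mm over their backs; the gripper's body (76 mm by 85 mm) begins 54 mm behind the grasp point. The pads swing forward as they close: fully open they stand 13 mm farther back than shut.
Start: joints at [1.282, 0.628, 0.038, 1.517, -0.027, 0.996, -0.02], TCP at [143.652, -633.942, 231.313] pointing down, gripper open.
Joint ranges: [-3.06, 3.06], [-0.37, 2.12], [-1.25, 1.32], [0.18, 2.47], [-1.1, 4.24], [0.23, 1.98], [-2.94, 2.94]. Speed limits (rad/s): [2.57, 2.57, 3.14, 3.14, 3.14, 3.14, 3.14].

INTERFACE

Orientations are given as [roll, pitch, yaw] about the fixed x, y, z axes, in that order (R = Rz(yaw) Ry(pitch) Rx(roll)).
In Python, from cell import ctrl gives the robot as it stands.
- The arm moves only by the tool jog_arm, never from a script. Its argument "plan" is a list of rows, each an object of numbers: "tx", "ty", "tz": the shift along the tool's x, y, z as a fraction of full scale; "wx", "wy", "wz": the turn, a rotation vector about the tool's x, y, z as a fraction of full scale; "claw": the closure, from 0 (fully open) to 1 (shut). In form: [{"tx": .., "ty": .., "tz": .., "wx": .., "wy": .., "wz": .., "claw": ..}, ...]. A call has 1 to 12 rows; each row is the pose to reach, as a shift and turn from the pose commanded when the call began, along the tool's axes at that moment; what a row does not reach only later rows make up. Full scale, the value 1, is 300 mm for a shift and 90 degrees for a turn. A row lasts 1/10 s, in which the tool goes at most 50 mm and 8.59 degrees, less where a joint would pass 70% of its speed; a pose out of reach is approached as far as the arm can. A call with a number of a shift or a turn outside -1 to 1 is refused whole. A call with a gripper value outside its range is refused whole. The fingers move at their own pace and stop on an object; the grip force is fixed at half the most. Time passes only in rows, so rows that repeat a pose let the fingers close. It gives the time, the measured TCP pose, the force, the opening and the grip force at its end, in the units of the state.
- ctrl.read_state(): the state, without advancing time (a new reading comes with each control period).
- ctrl.get_image(name): name is "side" or "top" or "wrist"; returns a dict with "img" (420x560x3 uint8, red, green, blue), "depth" (420x560 float32, mm along the optical axis (not along the pixel's ray), 0 where there is no reading), "fx", "fy", "cx", "cy" (pixels), "position" and "orientation" of the camera in the world; the wrist camera has in their place "hand_eye" (4x4, takes a point from camera to tool coordinates, whose origin is the TCP and whose axes are the flange's). Camera axes: x right, y down, z forward; pixel columns grow to the right and rows downward; lengths in mm; the calibration is good to about 2 mm. A picture is of the moment at which its call begins: read the wrist's pose just before it.
- ctrl.finish_job(): hands the job in; it is judged then, once.
Trained networks look in a picture, given as the dict that the camera call returned (one of the last four; its "shot" number tells which), for a name from the list of things; names that differ only in an ending like _2 or _b are one class to them, and where a whole thing is asked for, a point or a joint stands for the part that bears it (a point fixed in the world has none). Each returns a list of dicts, best first, with "score" (0 to 1); they miss things now and then, are a little off and sometimes report something else, mostly with a low value. They report only what shows in the picture. A call takes as long as a camera call.
- ctrl.trace(picture, thing): "pixels" (420x560 bool, what is visible of it) and "extent" ([centre column, centre row, width, height] in pixels, round what is visible of it).
The state is a dict: "clock": time; "qpos": joint angles; "qd": joint speeds; "tau": joint torques, N m; "eef_pos": TCP position; "tool_rot": TCP orientation; "force": force on the tool from outside, world axes, zero at the start; "torque": the same for the moment, N m; "width": finger opening in mm; "gripper_force": force on a finger pad.
Only numpy, scipy, OpenCV 4.12 (cv2) and the standard library are available. Lean on these libraries where they do the work, as an engineer would, in place of code of your own. Each camera call takes 0.05 s, during which the arm holds its last target. There are 200 camera calls.

## Working session

There is one attempt and no reset: what is moved stays moved. The work goes in short steps, Python scripts to look and compute and a tool call to move; the robot and the scene stay as the last step left them, time stands still between calls to the robot, and variables do not carry over. Pictures are saved under pics/ and viewed, at most 10 in all, crops included, and the job is handed in when it is done.

Besides the shell and the picture viewer there is one more tool, called after "Request:" by a JSON object that holds its "op" and its "data", one argument or row to a line. jog_arm: Moves the arm, as the interface text tells. Shift numbers are shares of 300 mm and turn numbers shares of 90 degrees, none past 1 either way. Its arguments: {"type":"object","properties":{"plan":{"type":"array"}},"required":["plan"]}

```bash
mkdir -p pics; ls; cat > h.py <<'E'
import numpy as np, cv2
from scipy.spatial.transform import Rotation as R
from cell import ctrl
def pose(o):
    o=np.array(o,float)
    if o.shape==(3,3): return o
    if o.size==4: raise SystemExit('quat %s'%o)
    return R.from_euler('xyz',o).as_matrix()
def cloud(p,T=None):
    d=p['depth']; v,u=np.mgrid[:420,:560]
    c=np.stack([(u-p['cx'])/p['fx']*d,(v-p['cy'])/p['fy']*d,d],-1)
    if T is None:
        T=np.eye(4);T[:3,:3]=pose(p['orientation']);T[:3,3]=p['position']
    return c@T[:3,:3].T+T[:3,3]
E
python3 - <<'E'
from h import *
s=ctrl.read_state(); print(s)
for n in ['top','side']:
    p=ctrl.get_image(n); cv2.imwrite(f'pics/{n}0.png',p['img'][...,::-1])
    print(n,p['position'],p['orientation'],p['fx'])
    c=cloud(p)
    for t in ['switchbox','on_left_top','off_left_top','mark_left','mug_mid','jar_mid','tape_mid']:
        for r in ctrl.trace(p,t)[:4]:
            m=r['pixels']&(p['depth']>0)
            print(t,round(r['score'],2),np.round(r['extent']),m.sum(),np.round(np.median(c[m],0)) if m.any() else '')
E
```

```text
pics
{'clock': 0.0, 'qpos': array([ 1.28222335,  0.62933969,  0.03846808,  1.51839279, -0.02699876,
        0.99631068, -0.01996623]), 'qd': array([ 1.63776779e-04, -3.16810485e-04,  6.50741933e-04, -2.82159574e-04,
       -1.92615818e-04, -3.10804963e-04,  9.17120815e-05]), 'tau': array([-7.11801613e-05, -5.63402188e+01,  1.22581758e+00, -1.93448585e+01,
        1.07946209e-02,  1.06764186e-02,  7.99497748e-07]), 'eef_pos': array([ 143.47797004, -633.30818537,  230.385829  ]), 'tool_rot': array([-3.13966136e+00,  4.21568210e-05,  2.22785763e-01]), 'force': array([ 1.08978532,  0.09156622, -0.44657782]), 'torque': array([ 0.02736836,  0.02836891, -0.00419881]), 'gripper_force': 0.0, 'width': 85.48622327745211}
top [488.12158923  48.26448574 987.98196223] [-3.04458563 -0.01343116 -1.58683003] 443.98090398578444
switchbox 0.97 [364. 199. 143. 106.] 11184 [ 596. -151.   70.]
on_left_top 0.72 [334. 181.  15.  10.] 157 [635. -83.  82.]
on_left_top 0.46 [464. 160.  42.  36.] 1004 [ 680. -364.   86.]
off_left_top 0.73 [336. 206.  18.  17.] 182 [585. -90.  81.]
mark_left 0.58 [341. 233.  10.
[... 279 characters left out ...]
6500635 -667.30796562  887.20406951] [-2.36636224 -0.00615887 -0.41735917] 499.22974659751304
switchbox 0.86 [320. 293. 151. 149.] 12200 [ 585. -188.   71.]
on_left_top 0.72 [319. 241.  11.  16.] 189 [635. -87.  82.]
on_left_top 0.61 [339. 298.  19.  16.] 218 [ 607. -223.   83.]
on_left_top 0.21 [358. 285.  13.  15.] 198 [ 656. -214.   83.]
off_left_top 0.58 [300. 254.  16.  15.] 162 [586. -95.  83.]
mark_left 0.65 [275. 262.   9.  17.] 130 [ 532. -108.   85.]
mug_mid 0.83 [261. 205.  32.  51.] 1366 [578.  73.  57.]
jar_mid 0.72 [415. 361.  45.  54.] 1490 [ 673. -386.   77.]
tape_mid 0.82 [375. 404.  55.  29.] 781 [ 589. -407.   24.]
tape_mid 0.3 [278. 262.  10.  15.] 133 [ 533. -107.   84.]
```

```bash
python3 - <<'E'
import cv2
a=cv2.imread('pics/top0.png')[130:290,220:520];cv2.imwrite('pics/top_c.png',cv2.resize(a,(800,427)))
a=cv2.imread('pics/side0.png')[190:410,220:460];cv2.imwrite('pics/side_c.png',cv2.resize(a,(648,594)))
E
```

```text
(no output)
```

View pics/top_c.png

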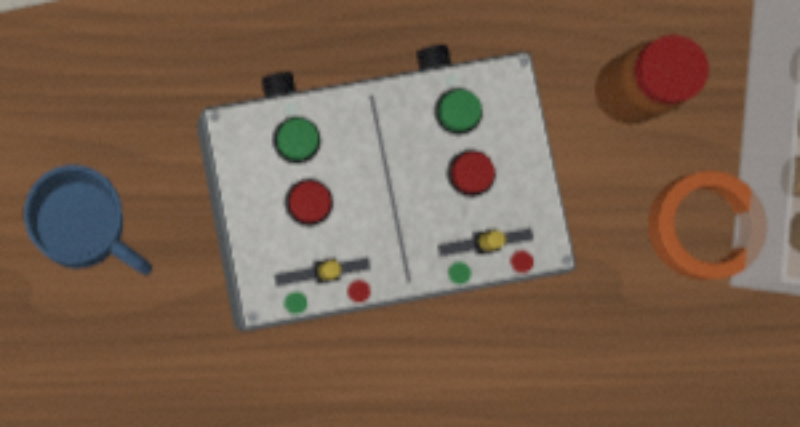

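View pics/side_c.png

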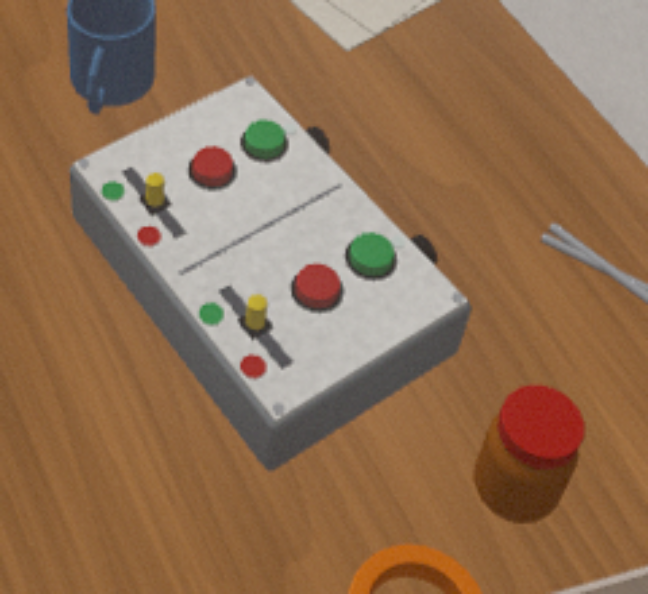

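The top crop shows the box turned about 10°. The left green, red and marker are at (297,139), (310,202) and (329,270), and the right ones at (459,109), (471,172) and (490,240). Both markers are mid-track. The mug, jar and tape stand clear of the box. Next I measure by colour.

```bash
python3 - <<'E'
from h import *
for n in ['top','side']:
    p=ctrl.get_image(n); c=cloud(p); hsv=cv2.cvtColor(p['img'],cv2.COLOR_RGB2HSV)
    h,s,v=[hsv[...,i].astype(int) for i in range(3)]
    inb=(c[...,0]>480)&(c[...,0]<720)&(c[...,1]>-310)&(c[...,1]<0)&(p['depth']>0)
    P={}
    for k,m,z0,z1 in [('g',(h>50)&(h<85)&(s>100),78,90),('r',((h<8)|(h>172))&(s>120),78,90),('y',(h>20)&(h<33)&(s>120),92,115)]:
        m=(m&inb&(c[...,2]>z0)&(c[...,2]<z1)).astype(np.uint8)
        N,L,st,_=cv2.connectedComponentsWithStats(m)
        l=[np.r_[np.mean(c[L==i],0),st[i,4]] for i in range(1,N) if st[i,4]>12]
        l.sort(key=lambda a:-a[1]); P[k]=l
        print(n,k,np.round(l,1).tolist())
    a=P['g'];b=P['r']
    d=a[0]-a[-1]; e=b[0]-b[-1]; print('yaw',[np.arctan2(-x[0],x[1]) for x in (d,e)])
s=ctrl.read_state(); print(s['eef_pos'],s['tool_rot'],s['force'])
E
```

```text
top g [[635.1, -83.2, 81.7, 179.0], [656.2, -210.9, 81.4, 175.0]]
top r [[586.1, -91.3, 81.7, 179.0], [607.2, -219.3, 81.5, 172.0]]
top y [[532.1, -102.7, 100.5, 40.0], [552.8, -227.3, 99.5, 40.0]]
yaw [np.float64(0.16354184227598612), np.float64(0.1633988196046746)]
side g [[636.1, -83.7, 83.3, 118.0], [657.3, -212.0, 83.1, 158.0]]
side r [[586.4, -93.5, 82.8, 153.0], [607.8, -221.1, 82.9, 183.0]]
side y [[532.6, -105.2, 100.2, 43.0], [553.4, -230.3, 100.4, 50.0]]
yaw [np.float64(0.16303936262497754), np.float64(0.1664180121383662)]
[ 143.63982264 -633.92375221  231.32105378] [-3.14157723e+00 -3.63552405e-05  2.22774328e-01] [-0.10055656 -0.8817677  -0.68498526]
```

Request:
{"op": "jog_arm", "data": {
  "plan": [
    {"tx":0.98,"ty":-0.5,"wz":0.037,"claw":1},
    {"tx":0.98,"ty":-0.5,"wz":0.037,"claw":1},
    {"tx":0.98,"ty":-0.5,"wz":0.037,"claw":1},
    {"tx":0.98,"ty":-0.5,"wz":0.037,"claw":1},
    {"tx":0.98,"ty":-0.5,"wz":0.037,"claw":1},
    {"tx":0.98,"ty":-0.5,"wz":0.037,"claw":1},
    {"tx":0.98,"ty":-0.5,"wz":0.037,"claw":1},
    {"tx":0.98,"ty":-0.5,"wz":0.037,"claw":1},
    {"tx":0.98,"ty":-0.5,"wz":0.037,"claw":1},
    {"tx":0.98,"ty":-0.5,"wz":0.037,"claw":1}
  ]
}}

```text
invalid input at $.plan[0]: expected keys tx, ty, tz, wx, wy, wz, claw
```

Request:
{"op": "jog_arm", "data": {
  "plan": [
    {"tx":0.98,"ty":-0.5,"tz":0,"wx":0,"wy":0,"wz":0.037,"claw":1},
    {"tx":0.98,"ty":-0.5,"tz":0,"wx":0,"wy":0,"wz":0.037,"claw":1},
    {"tx":0.98,"ty":-0.5,"tz":0,"wx":0,"wy":0,"wz":0.037,"claw":1},
    {"tx":0.98,"ty":-0.5,"tz":0,"wx":0,"wy":0,"wz":0.037,"claw":1},
    {"tx":0.98,"ty":-0.5,"tz":0,"wx":0,"wy":0,"wz":0.037,"claw":1},
    {"tx":0.98,"ty":-0.5,"tz":0,"wx":0,"wy":0,"wz":0.037,"claw":1},
    {"tx":0.98,"ty":-0.5,"tz":0,"wx":0,"wy":0,"wz":0.037,"claw":1},
    {"tx":0.98,"ty":-0.5,"tz":0,"wx":0,"wy":0,"wz":0.037,"claw":1},
    {"tx":0.98,"ty":-0.5,"tz":0,"wx":0,"wy":0,"wz":0.037,"claw":1},
    {"tx":0.98,"ty":-0.5,"tz":0,"wx":0,"wy":0,"wz":0.037,"claw":1}
  ]
}}

```text
clock: 1.9
eef_pos: [395.8, -424.0, 231.4]
tool_rot: [3.141, 0.001, 0.162]
force: [-0.3, -0.2, 0.3]
width: 0.0
gripper_force: 0.0
```

```bash
cat >> h.py <<'E'
T={'GL':(635.5,-83.4,82),'GR':(656.7,-211.5,82),'ML':(532.3,-104,101),'MR':(553,-229,101)}
def go(t):
    s=ctrl.read_state(); Rm=R.from_euler('xyz',s['tool_rot'])
    print(np.round(s['clock'],2),np.round(s['eef_pos'],1),np.round(s['tool_rot'],3),'F',np.round(s['force'],2),'w',round(s['width'],1))
    d=Rm.inv().apply(np.array(t)-s['eef_pos']); print('shift mm',np.round(d,1),'frac',np.round(d/300,4))
    y=R.from_euler('xyz',[np.pi,0,0.164]); print('turn',np.round((Rm.inv()*y).as_rotvec()/(np.pi/2),4))
E
python3 -c "
from h import *
go((656.7,-211.5,130))"
```

```text
1.9 [ 395.8 -424.   231.4] [3.141e+00 1.000e-03 1.620e-01] F [-0.25 -0.24  0.32] w 0.0
shift mm [ 291.9 -167.6  101. ] frac [ 0.973  -0.5585  0.3365]
turn [ 0.0005  0.0006 -0.001 ]
```

Request:
{"op": "jog_arm", "data": {
  "plan": [
    {"tx":0.97,"ty":-0.556,"tz":0,"wx":0,"wy":0,"wz":0,"claw":1},
    {"tx":0.97,"ty":-0.556,"tz":0,"wx":0,"wy":0,"wz":0,"claw":1},
    {"tx":0.97,"ty":-0.556,"tz":0,"wx":0,"wy":0,"wz":0,"claw":1},
    {"tx":0.97,"ty":-0.556,"tz":0,"wx":0,"wy":0,"wz":0,"claw":1},
    {"tx":0.97,"ty":-0.556,"tz":0,"wx":0,"wy":0,"wz":0,"claw":1},
    {"tx":0.97,"ty":-0.556,"tz":0.2,"wx":0,"wy":0,"wz":0,"claw":1},
    {"tx":0.97,"ty":-0.556,"tz":0.4,"wx":0,"wy":0,"wz":0,"claw":1},
    {"tx":0.97,"ty":-0.556,"tz":0.4,"wx":0,"wy":0,"wz":0,"claw":1},
    {"tx":0.97,"ty":-0.556,"tz":0.4,"wx":0,"wy":0,"wz":0,"claw":1},
    {"tx":0.97,"ty":-0.556,"tz":0.4,"wx":0,"wy":0,"wz":0,"claw":1}
  ]
}}

```text
clock: 2.9
eef_pos: [655.7, -212.2, 110.5]
tool_rot: [3.141, 0.003, 0.163]
force: [-0.6, -0.5, -0.1]
width: 0.2
gripper_force: 0.0
```

```bash
python3 -c "
from h import *
go((656.7,-211.5,84))
p=ctrl.get_image('side');cv2.imwrite('pics/s1.png',cv2.resize(p['img'][190:410,220:460,::-1],(648,594)))"
```

```text
2.9 [ 655.7 -212.2  110.5] [3.141e+00 3.000e-03 1.630e-01] F [-0.57 -0.54 -0.09] w 0.2
shift mm [ 1.2 -0.5 26.5] frac [ 0.0041 -0.0018  0.0883]
turn [ 0.0001  0.0018 -0.0006]
```

View pics/s1.png

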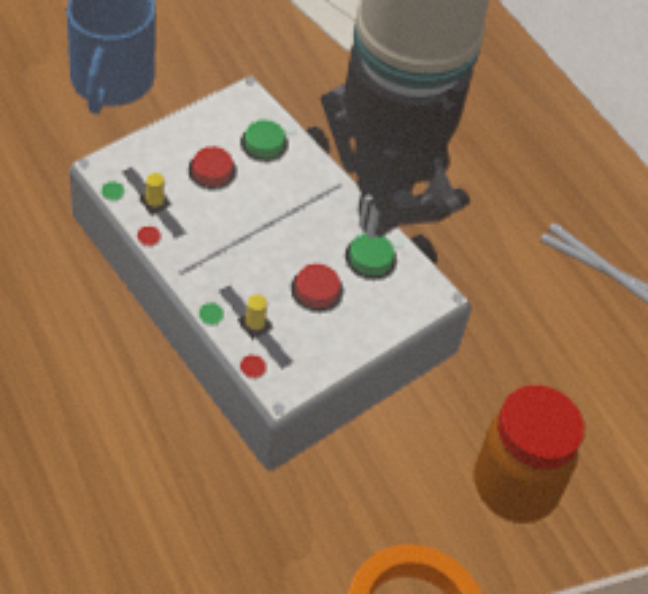

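The closed fingertips (370,230) hang right above the right green cap (371,256).

Request:
{"op": "jog_arm", "data": {
  "plan": [
    {"tx":0.002,"ty":0,"tz":0.05,"wx":0,"wy":0,"wz":0,"claw":1},
    {"tx":0.002,"ty":0,"tz":0.087,"wx":0,"wy":0,"wz":0,"claw":1},
    {"tx":0.002,"ty":0,"tz":0.087,"wx":0,"wy":0,"wz":0,"claw":1},
    {"tx":0.002,"ty":0,"tz":0.087,"wx":0,"wy":0,"wz":0,"claw":1}
  ]
}}

```text
clock: 3.35
eef_pos: [657.3, -210.7, 85.4]
tool_rot: [3.142, 0.0, 0.164]
force: [-0.2, -1.1, -0.7]
width: 0.1
gripper_force: 0.0
```

Request:
{"op": "jog_arm", "data": {
  "plan": [
    {"tx":0,"ty":0,"tz":0.013,"wx":0,"wy":0,"wz":0,"claw":1},
    {"tx":0,"ty":0,"tz":0.013,"wx":0,"wy":0,"wz":0,"claw":1},
    {"tx":0,"ty":0,"tz":0.013,"wx":0,"wy":0,"wz":0,"claw":1}
  ]
}}

```text
clock: 3.65
eef_pos: [657.7, -210.4, 81.5]
tool_rot: [3.141, -0.0, 0.165]
force: [-0.6, -0.0, 0.0]
width: -0.2
gripper_force: 0.2
```

Request:
{"op": "jog_arm", "data": {
  "plan": [
    {"tx":0,"ty":0,"tz":0.007,"wx":0,"wy":0,"wz":0,"claw":1},
    {"tx":0,"ty":0,"tz":0.007,"wx":0,"wy":0,"wz":0,"claw":1},
    {"tx":0,"ty":0,"tz":0.007,"wx":0,"wy":0,"wz":0,"claw":1}
  ]
}}

```text
clock: 3.95
eef_pos: [657.9, -210.4, 79.9]
tool_rot: [3.141, -0.001, 0.165]
force: [-1.2, -0.1, 5.3]
width: 0.4
gripper_force: 2.5
```

Request:
{"op": "jog_arm", "data": {
  "plan": [
    {"tx":0,"ty":0,"tz":0.005,"wx":0,"wy":0,"wz":0,"claw":1},
    {"tx":0,"ty":0,"tz":0.005,"wx":0,"wy":0,"wz":0,"claw":1},
    {"tx":0,"ty":0,"tz":0.005,"wx":0,"wy":0,"wz":0,"claw":1}
  ]
}}

```text
clock: 4.25
eef_pos: [657.9, -210.4, 77.9]
tool_rot: [3.141, -0.001, 0.165]
force: [-0.3, 0.1, 3.2]
width: 0.1
gripper_force: 1.7
```

Request:
{"op": "jog_arm", "data": {
  "plan": [
    {"tx":0,"ty":0,"tz":0.01,"wx":0,"wy":0,"wz":0,"claw":1},
    {"tx":0,"ty":0,"tz":0.015,"wx":0,"wy":0,"wz":0,"claw":1},
    {"tx":0,"ty":0,"tz":0.015,"wx":0,"wy":0,"wz":0,"claw":1},
    {"tx":0,"ty":0,"tz":0.015,"wx":0,"wy":0,"wz":0,"claw":1}
  ]
}}

```text
clock: 4.65
eef_pos: [657.7, -210.4, 73.2]
tool_rot: [3.141, -0.0, 0.165]
force: [0.0, 0.4, 2.0]
width: 0.2
gripper_force: 1.2
```

Request:
{"op": "jog_arm", "data": {
  "plan": [
    {"tx":0,"ty":0,"tz":0.007,"wx":0,"wy":0,"wz":0,"claw":1},
    {"tx":0,"ty":0,"tz":0.007,"wx":0,"wy":0,"wz":0,"claw":1},
    {"tx":0,"ty":0,"tz":0.007,"wx":0,"wy":0,"wz":0,"claw":1}
  ]
}}

```text
clock: 4.95
eef_pos: [657.8, -210.4, 72.7]
tool_rot: [3.141, -0.001, 0.165]
force: [-2.8, 1.0, 12.6]
width: 0.1
gripper_force: 6.0
```

Request:
{"op": "jog_arm", "data": {
  "plan": [
    {"tx":0,"ty":0,"tz":-0.034,"wx":0,"wy":0,"wz":0,"claw":1},
    {"tx":0,"ty":0,"tz":-0.034,"wx":0,"wy":0,"wz":0,"claw":1},
    {"tx":0,"ty":0,"tz":-0.034,"wx":0,"wy":0,"wz":0,"claw":1}
  ]
}}

```text
clock: 5.25
eef_pos: [657.4, -210.3, 81.1]
tool_rot: [-3.141, 0.0, 0.165]
force: [-0.1, -0.5, -0.4]
width: -0.1
gripper_force: 0.2
```

Request:
{"op": "jog_arm", "data": {
  "plan": [
    {"tx":0,"ty":0,"tz":0.007,"wx":0,"wy":0,"wz":0,"claw":1},
    {"tx":0,"ty":0,"tz":0.007,"wx":0,"wy":0,"wz":0,"claw":1},
    {"tx":0,"ty":0,"tz":0.007,"wx":0,"wy":0,"wz":0,"claw":1}
  ]
}}

```text
clock: 5.55
eef_pos: [657.2, -210.2, 78.7]
tool_rot: [-3.141, 0.001, 0.165]
force: [0.1, -0.1, -0.2]
width: 0.1
gripper_force: 0.3
```

Request:
{"op": "jog_arm", "data": {
  "plan": [
    {"tx":0,"ty":0,"tz":0.005,"wx":0,"wy":0,"wz":0,"claw":1},
    {"tx":0,"ty":0,"tz":0.005,"wx":0,"wy":0,"wz":0,"claw":1},
    {"tx":0,"ty":0,"tz":0.005,"wx":0,"wy":0,"wz":0,"claw":1}
  ]
}}

```text
clock: 5.85
eef_pos: [657.3, -210.3, 77.5]
tool_rot: [-3.141, 0.001, 0.165]
force: [-0.0, 0.8, 1.7]
width: -0.1
gripper_force: 0.4
```

The first press met resistance (5.3 N, pad force 2.5) at 2 mm. After a full press to the stop, the same travel is easy (pad force 0.3). So the right switch was OFF and is now ON. Next is the left one.

Request:
{"op": "jog_arm", "data": {
  "plan": [
    {"tx":0,"ty":0,"tz":-0.08,"wx":0,"wy":0,"wz":0,"claw":1},
    {"tx":0,"ty":-0.15,"tz":-0.08,"wx":0,"wy":0,"wz":0,"claw":1},
    {"tx":0,"ty":-0.3,"tz":-0.08,"wx":0,"wy":0,"wz":0,"claw":1},
    {"tx":0,"ty":-0.433,"tz":-0.08,"wx":0,"wy":0,"wz":0,"claw":1},
    {"tx":0,"ty":-0.433,"tz":-0.08,"wx":0,"wy":0,"wz":0,"claw":1},
    {"tx":0,"ty":-0.433,"tz":-0.012,"wx":0,"wy":0,"wz":0,"claw":1},
    {"tx":0,"ty":-0.433,"tz":-0.012,"wx":0,"wy":0,"wz":0,"claw":1},
    {"tx":0,"ty":-0.433,"tz":-0.012,"wx":0,"wy":0,"wz":0,"claw":1}
  ]
}}

```text
clock: 6.65
eef_pos: [636.1, -82.6, 81.3]
tool_rot: [-3.141, 0.001, 0.164]
force: [0.0, -0.2, 0.7]
width: 0.0
gripper_force: 0.2
```

Request:
{"op": "jog_arm", "data": {
  "plan": [
    {"tx":0,"ty":0,"tz":0.007,"wx":0,"wy":0,"wz":0,"claw":1},
    {"tx":0,"ty":0,"tz":0.007,"wx":0,"wy":0,"wz":0,"claw":1},
    {"tx":0,"ty":0,"tz":0.007,"wx":0,"wy":0,"wz":0,"claw":1}
  ]
}}

```text
clock: 6.95
eef_pos: [636.4, -82.9, 80.0]
tool_rot: [3.141, -0.001, 0.164]
force: [-0.5, -0.7, 4.3]
width: -0.1
gripper_force: 2.3
```

Request:
{"op": "jog_arm", "data": {
  "plan": [
    {"tx":0,"ty":0,"tz":0.005,"wx":0,"wy":0,"wz":0,"claw":1},
    {"tx":0,"ty":0,"tz":0.005,"wx":0,"wy":0,"wz":0,"claw":1},
    {"tx":0,"ty":0,"tz":0.005,"wx":0,"wy":0,"wz":0,"claw":1}
  ]
}}

```text
clock: 7.25
eef_pos: [636.4, -82.9, 78.0]
tool_rot: [3.141, -0.0, 0.164]
force: [-1.0, -0.6, 3.5]
width: 0.0
gripper_force: 1.8
```

Request:
{"op": "jog_arm", "data": {
  "plan": [
    {"tx":0,"ty":0,"tz":0.004,"wx":0,"wy":0,"wz":0,"claw":1},
    {"tx":0,"ty":0,"tz":0.004,"wx":0,"wy":0,"wz":0,"claw":1},
    {"tx":0,"ty":0,"tz":0.004,"wx":0,"wy":0,"wz":0,"claw":1}
  ]
}}

```text
clock: 7.55
eef_pos: [636.2, -82.2, 76.2]
tool_rot: [-3.142, 0.0, 0.165]
force: [-1.3, -0.5, 2.5]
width: 0.1
gripper_force: 0.8
```

Same resistance signature: the left was OFF too. I press it to the stop and re-check.

Request:
{"op": "jog_arm", "data": {
  "plan": [
    {"tx":0,"ty":0,"tz":0.01,"wx":0,"wy":0,"wz":0,"claw":1},
    {"tx":0,"ty":0,"tz":0.018,"wx":0,"wy":0,"wz":0,"claw":1},
    {"tx":0,"ty":0,"tz":0.018,"wx":0,"wy":0,"wz":0,"claw":1},
    {"tx":0,"ty":0,"tz":0.018,"wx":0,"wy":0,"wz":0,"claw":1}
  ]
}}

```text
clock: 7.95
eef_pos: [636.3, -82.2, 72.6]
tool_rot: [-3.142, -0.0, 0.165]
force: [-4.2, 0.2, 13.7]
width: 0.0
gripper_force: 7.0
```

Request:
{"op": "jog_arm", "data": {
  "plan": [
    {"tx":0,"ty":0,"tz":-0.034,"wx":0,"wy":0,"wz":0,"claw":1},
    {"tx":0,"ty":0,"tz":-0.034,"wx":0,"wy":0,"wz":0,"claw":1},
    {"tx":0,"ty":0,"tz":-0.034,"wx":0,"wy":0,"wz":0,"claw":1}
  ]
}}

```text
clock: 8.25
eef_pos: [636.4, -81.8, 81.1]
tool_rot: [-3.141, -0.0, 0.165]
force: [1.0, 1.0, 0.5]
width: -0.1
gripper_force: 0.2
```

Request:
{"op": "jog_arm", "data": {
  "plan": [
    {"tx":0,"ty":0,"tz":0.007,"wx":0,"wy":0,"wz":0,"claw":1},
    {"tx":0,"ty":0,"tz":0.007,"wx":0,"wy":0,"wz":0,"claw":1},
    {"tx":0,"ty":0,"tz":0.007,"wx":0,"wy":0,"wz":0,"claw":1}
  ]
}}

```text
clock: 8.55
eef_pos: [635.9, -81.9, 78.7]
tool_rot: [-3.141, 0.001, 0.165]
force: [-0.1, 0.4, 0.5]
width: -0.4
gripper_force: 0.3
```

Request:
{"op": "jog_arm", "data": {
  "plan": [
    {"tx":0,"ty":0,"tz":0.005,"wx":0,"wy":0,"wz":0,"claw":1},
    {"tx":0,"ty":0,"tz":0.005,"wx":0,"wy":0,"wz":0,"claw":1},
    {"tx":0,"ty":0,"tz":0.005,"wx":0,"wy":0,"wz":0,"claw":1}
  ]
}}

```text
clock: 8.85
eef_pos: [636.1, -82.1, 77.6]
tool_rot: [-3.141, 0.0, 0.165]
force: [-0.5, -0.6, -0.2]
width: -0.2
gripper_force: 0.4
```

Both switches were OFF and are now ON, so both markers go to the red end (tool +y). I start with the left marker and push from its +y side.

Request:
{"op": "jog_arm", "data": {
  "plan": [
    {"tx":0,"ty":0,"tz":-0.15,"wx":0,"wy":0,"wz":0,"claw":1},
    {"tx":-0.15,"ty":-0.08,"tz":-0.15,"wx":0,"wy":0,"wz":0,"claw":1},
    {"tx":-0.3,"ty":-0.15,"tz":-0.15,"wx":0,"wy":0,"wz":0,"claw":1},
    {"tx":-0.35,"ty":-0.15,"tz":-0.15,"wx":0,"wy":0,"wz":0,"claw":1},
    {"tx":-0.35,"ty":-0.15,"tz":-0.15,"wx":0,"wy":0,"wz":0,"claw":1},
    {"tx":-0.35,"ty":-0.15,"tz":-0.02,"wx":0,"wy":0,"wz":0,"claw":1},
    {"tx":-0.35,"ty":-0.15,"tz":-0.02,"wx":0,"wy":0,"wz":0,"claw":1},
    {"tx":-0.35,"ty":-0.15,"tz":-0.02,"wx":0,"wy":0,"wz":0,"claw":1}
  ]
}}

```text
clock: 9.65
eef_pos: [525.8, -55.3, 83.5]
tool_rot: [-3.142, 0.001, 0.164]
force: [-0.4, -0.2, 0.7]
width: -0.2
gripper_force: 0.0
```

Request:
{"op": "jog_arm", "data": {
  "plan": [
    {"tx":0,"ty":0.03,"tz":0,"wx":0,"wy":0,"wz":0,"claw":1},
    {"tx":0,"ty":0.06,"tz":0,"wx":0,"wy":0,"wz":0,"claw":1},
    {"tx":0,"ty":0.08,"tz":0,"wx":0,"wy":0,"wz":0,"claw":1},
    {"tx":0,"ty":0.1,"tz":0,"wx":0,"wy":0,"wz":0,"claw":1},
    {"tx":0,"ty":0.11,"tz":0,"wx":0,"wy":0,"wz":0,"claw":1},
    {"tx":0,"ty":0.12,"tz":0,"wx":0,"wy":0,"wz":0,"claw":1},
    {"tx":0,"ty":0.12,"tz":0,"wx":0,"wy":0,"wz":0,"claw":1},
    {"tx":0,"ty":0.12,"tz":0,"wx":0,"wy":0,"wz":0,"claw":1}
  ]
}}

```text
clock: 10.45
eef_pos: [531.1, -90.6, 83.7]
tool_rot: [3.142, 0.0, 0.165]
force: [-1.3, 0.0, 0.4]
width: 0.1
gripper_force: 0.0
```

```bash
python3 -c "
from h import *
go(T['ML'])
p=ctrl.get_image('side');cv2.imwrite('pics/s2.png',cv2.resize(p['img'][200:360,220:380,::-1],(590,590)))"
```

```text
10.45 [531.1 -90.6  83.7] [3.142 0.    0.165] F [-1.33  0.    0.39] w 0.1
shift mm [ -1.   13.4 -17.3] frac [-0.0033  0.0447 -0.0578]
turn [0.0001 0.0002 0.0005]
```

View pics/s2.png

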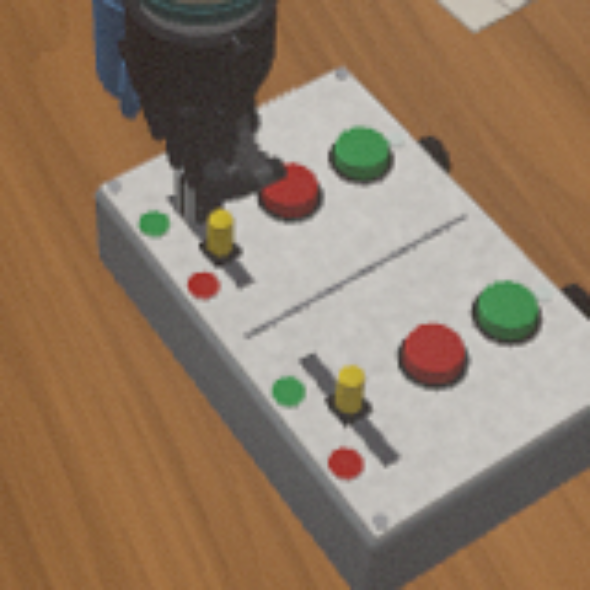

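The fingertips are thin. They have just reached the left pin at (220,235), and the marker is still near the middle. I push on.

Request:
{"op": "jog_arm", "data": {
  "plan": [
    {"tx":0,"ty":0.02,"tz":0,"wx":0,"wy":0,"wz":0,"claw":1},
    {"tx":0,"ty":0.04,"tz":0,"wx":0,"wy":0,"wz":0,"claw":1},
    {"tx":0,"ty":0.06,"tz":0,"wx":0,"wy":0,"wz":0,"claw":1},
    {"tx":0,"ty":0.06,"tz":0,"wx":0,"wy":0,"wz":0,"claw":1},
    {"tx":0,"ty":0.06,"tz":0,"wx":0,"wy":0,"wz":0,"claw":1}
  ]
}}

```text
clock: 11.0
eef_pos: [533.4, -104.9, 83.6]
tool_rot: [-3.137, 0.001, 0.167]
force: [-0.2, 9.7, 2.6]
width: -0.3
gripper_force: 4.5
```

Request:
{"op": "jog_arm", "data": {
  "plan": [
    {"tx":0,"ty":0.007,"tz":0,"wx":0,"wy":0,"wz":0,"claw":1},
    {"tx":0,"ty":0.01,"tz":0,"wx":0,"wy":0,"wz":0,"claw":1},
    {"tx":0,"ty":0.01,"tz":0,"wx":0,"wy":0,"wz":0,"claw":1},
    {"tx":0,"ty":0.01,"tz":0,"wx":0,"wy":0,"wz":0,"claw":1}
  ]
}}

```text
clock: 11.4
eef_pos: [533.4, -105.2, 83.5]
tool_rot: [-3.134, 0.002, 0.169]
force: [-2.0, 12.8, 4.5]
width: -0.1
gripper_force: 7.2
```

```bash
python3 -c "
from h import *
go(T['ML'])
p=ctrl.get_image('side');cv2.imwrite('pics/s3.png',cv2.resize(p['img'][220:320,240:340,::-1],(590,590)))"
```

```text
11.4 [ 533.4 -105.2   83.5] [-3.134e+00  2.000e-03  1.690e-01] F [-1.98 12.78  4.49] w -0.1
shift mm [ -1.   -1.5 -17.5] frac [-0.0032 -0.0051 -0.0582]
turn [-0.005   0.0016  0.003 ]
```

View pics/s3.png

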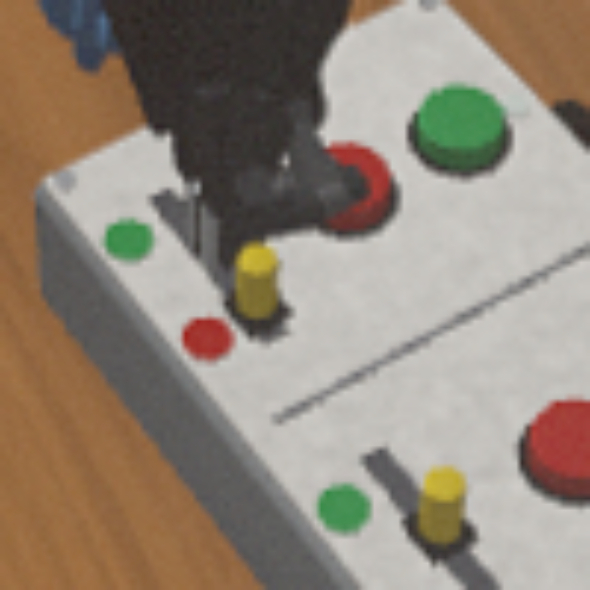

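The left marker's shoe now covers the red-dot end of its track, at (260,320), with a firm 13 N against the stop. Next, the right marker.

Request:
{"op": "jog_arm", "data": {
  "plan": [
    {"tx":0,"ty":-0.04,"tz":0,"wx":0,"wy":0,"wz":0,"claw":1},
    {"tx":0,"ty":-0.04,"tz":0,"wx":0,"wy":0,"wz":0,"claw":1},
    {"tx":0,"ty":-0.04,"tz":-0.13,"wx":0,"wy":0,"wz":0,"claw":1},
    {"tx":0,"ty":-0.04,"tz":-0.13,"wx":0,"wy":0,"wz":0,"claw":1},
    {"tx":0,"ty":0.12,"tz":-0.13,"wx":0,"wy":0,"wz":0,"claw":1},
    {"tx":0,"ty":0.28,"tz":-0.13,"wx":0,"wy":0,"wz":0,"claw":1},
    {"tx":0,"ty":0.28,"tz":-0.13,"wx":0,"wy":0,"wz":0,"claw":1},
    {"tx":0,"ty":0.28,"tz":-0.13,"wx":0,"wy":0,"wz":0,"claw":1},
    {"tx":0,"ty":0.28,"tz":0,"wx":0,"wy":0,"wz":0,"claw":1},
    {"tx":0,"ty":0.28,"tz":0,"wx":0,"wy":0,"wz":0,"claw":1},
    {"tx":0,"ty":0.28,"tz":0,"wx":0,"wy":0,"wz":0,"claw":1}
  ]
}}

```text
clock: 12.55
eef_pos: [547.7, -193.0, 83.3]
tool_rot: [-3.14, 0.002, 0.166]
force: [0.2, -0.5, 0.5]
width: -0.2
gripper_force: 0.0
```

Request:
{"op": "jog_arm", "data": {
  "plan": [
    {"tx":0,"ty":0.03,"tz":0,"wx":0,"wy":0,"wz":0,"claw":1},
    {"tx":0,"ty":0.05,"tz":0,"wx":0,"wy":0,"wz":0,"claw":1},
    {"tx":0,"ty":0.07,"tz":0,"wx":0,"wy":0,"wz":0,"claw":1},
    {"tx":0,"ty":0.09,"tz":0,"wx":0,"wy":0,"wz":0,"claw":1},
    {"tx":0,"ty":0.11,"tz":0,"wx":0,"wy":0,"wz":0,"claw":1},
    {"tx":0,"ty":0.13,"tz":0,"wx":0,"wy":0,"wz":0,"claw":1},
    {"tx":0,"ty":0.145,"tz":0,"wx":0,"wy":0,"wz":0,"claw":1},
    {"tx":0,"ty":0.153,"tz":0,"wx":0,"wy":0,"wz":0,"claw":1},
    {"tx":0,"ty":0.153,"tz":0,"wx":0,"wy":0,"wz":0,"claw":1},
    {"tx":0,"ty":0.153,"tz":0,"wx":0,"wy":0,"wz":0,"claw":1}
  ]
}}

```text
clock: 13.55
eef_pos: [555.0, -233.3, 83.8]
tool_rot: [-3.133, 0.003, 0.168]
force: [-3.1, 12.4, 8.5]
width: -0.0
gripper_force: 6.6
```

The stop position matches the left one shifted by 130 mm. I back off, lift clear and check.

Request:
{"op": "jog_arm", "data": {
  "plan": [
    {"tx":0,"ty":-0.04,"tz":0,"wx":0,"wy":0,"wz":0,"claw":1},
    {"tx":0,"ty":-0.04,"tz":0,"wx":0,"wy":0,"wz":0,"claw":1},
    {"tx":0,"ty":-0.04,"tz":-0.15,"wx":0,"wy":0,"wz":0,"claw":1},
    {"tx":0,"ty":-0.04,"tz":-0.3,"wx":0,"wy":0,"wz":0,"claw":1},
    {"tx":-0.3,"ty":-0.04,"tz":-0.5,"wx":0,"wy":0,"wz":0,"claw":1},
    {"tx":-0.3,"ty":-0.04,"tz":-0.5,"wx":0,"wy":0,"wz":0,"claw":1},
    {"tx":-0.3,"ty":-0.04,"tz":-0.5,"wx":0,"wy":0,"wz":0,"claw":1},
    {"tx":-0.3,"ty":-0.04,"tz":-0.5,"wx":0,"wy":0,"wz":0,"claw":1}
  ]
}}

```text
clock: 14.35
eef_pos: [464.5, -244.4, 235.0]
tool_rot: [3.139, -0.002, 0.161]
force: [0.4, -0.1, -0.3]
width: 0.1
gripper_force: 0.0
```

```bash
python3 -c "
from h import *
s=ctrl.read_state();print(s['clock'],s['eef_pos'],s['force'])
a=[cv2.resize(ctrl.get_image(n)['img'][v:v+150,u:u+130,::-1],(400,461),interpolation=cv2.INTER_CUBIC) for n,v,u in (('side',225,250),('top',140,300))]
cv2.imwrite('pics/end.png',np.hstack(a))"
```

```text
14.35 [ 464.52318165 -244.38778789  235.04444386] [ 0.43119767 -0.10401845 -0.33802062]
```

View pics/end.png

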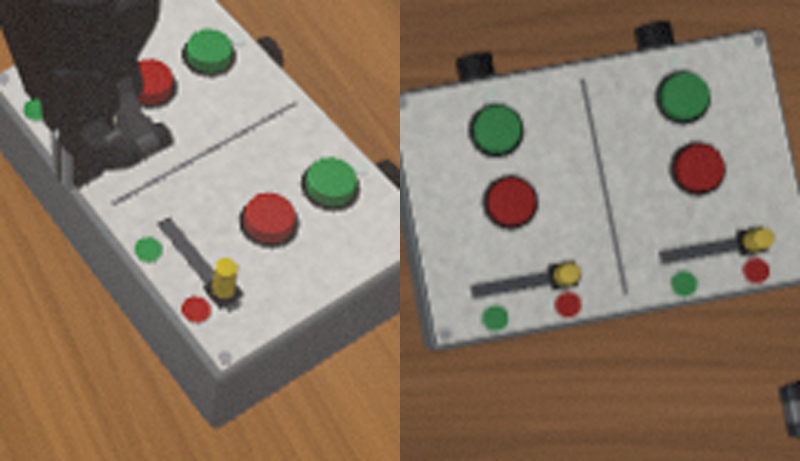

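Both yellow markers stand at the red-dot ends of their tracks, at (567,275) and (760,240) in the top view. The arm is clear, so I hand in.

```bash
python3 -c "
from h import *
print(ctrl.finish_job())"
```

```text
the job is handed in; nothing more can be done
None
```

Both switches felt off, so I pressed both on and confirmed each by a second feel, slid both markers to their red-dot stops, left the mug, jar and tape untouched, and handed the job in at about 14.5 s; no verdict was shown.

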